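# Dispense one tissue cassette

## Task

Two like tissue-cassette dispensers stand on the bench; one holds a stack of white cassettes, the other is empty. Push the loaded dispenser's sprung paddle forward all the way to its stop, once, so that the lowest cassette comes right out of the magazine onto the delivery shelf, then let the paddle spring fully back. Leave the empty dispenser's paddle alone, and leave the rest of the stack in the magazine.

Things in the scene. Friction and masses are not known exactly. Their poses are not given: they have to be found in the camera images.
- paddle_face (a point): Centre of the rear face of the loaded dispenser's paddle (moves with it), 36 mm above the bench. Upright black plate 36 mm wide, 7 thick, 8 to 56 mm above the bench, on a 64 mm wide crossbar (top 21 mm up), at the dispenser's robot-side end; bare bench behind. x axis: level push direction (within 0.3 rad of world x); y left, z up. The grey base, 6 mm thick, lies 25 to 155 mm ahead of this point.
- cassette_pusher (a joint): Travel of the loaded dispenser's paddle in m: 0 at rest, 0.038 at the hard stop. The return spring takes about 3.5 N to start and 9 N at full travel; let go, the paddle returns by itself. The dispenser is fixed to the bench. Its grey magazine, 36 mm long, 48 wide, open on top, with front and rear windows, top 52 mm above the bench, is centred 85 mm ahead of the paddle face at rest.
- bottom_cassette_center (a point): Centre of the lowest cassette, a white flat block 28 mm (along the push) x 40 x 7 mm, lying flat about 10 mm above the bench, at the start 85 mm ahead of the paddle face. A blade on the paddle pushes it out through the foot of the magazine: a full stroke moves it about 36 mm, clear of the magazine, onto the delivery shelf (the low-rimmed front of the base, floor 6 mm above the bench).
- next_cassette_center (a point): Centre of the second cassette of the stack of five (same shape), about 17 mm above the bench at the start; it drops to the magazine floor when the paddle has sprung back.
- spare_pusher (a joint): Travel of the other, empty dispenser's paddle in m: 0 at rest, 0.038 fully pushed. Same shape and size as the loaded one, no cassettes in it; it stands 140 mm or more to one side of the loaded one. Not to be pushed.

How it is judged:
On the way:
1. the loaded dispenser's paddle is pushed to its stop (travel over 34 of 38 mm) (value of joint cassette_pusher above 0.034 m), for 0.1 s.
At the end, for the whole second after the job is handed in: The loaded dispenser's paddle is back (travel under 4 mm); the lowest cassette lies flat (0.2 rad, centre under 16 mm high) on the shelf, 116 to 145 mm ahead of the paddle face; the next one is still in the magazine (77 to 93 mm ahead, centre under 30 mm high) (value of joint cassette_pusher below 0.004 m and x of bottom_cassette_center in the frame of paddle_face between 0.116 and 0.145 m and height (world z) of bottom_cassette_center below 0.016 m and angle between bottom_cassette_center's own z axis and vertical below 0.2 rad and x of next_cassette_center in the frame of paddle_face between 0.077 and 0.093 m and height (world z) of next_cassette_center below 0.03 m); the robot touches nothing.
It fails at once if the empty dispenser's paddle is pushed more than 8 mm (value of joint spare_pusher above 0.008 m).
It also fails if it takes over 35 s, if anything falls off the work surface, if the arm or the gripper's body presses on something with over 40 N, if the wrist force passes 120 N, or if a joint passes its speed limit or range.

## Robot

A 6-joint arm with a two-finger parallel gripper is mounted at the origin on a cart in front of the work surface, level with it; the furniture and walls round the work are solid. World frame = base frame: x ahead of the robot, y to its left, z up, the work surface at z = 0. Lengths are in m, angles in rad, forces in N, time in s.
With the tool pointing down it reaches from about 0.25 to 0.725 m from the base axis. Payload 4 kg.
Tool frame: the origin (TCP) lies on the centre line of the jaws, within the pads' length; the fingertips stand tip_extent ahead of it and the grasp point (between the pads) lies 6 mm ahead of it (tip_extent is the distance from the TCP to the fingertips, in m); x points along the fingers, y is the direction in which the jaws open and shut, and the axes are right-handed (so a half turn about x gives the same grasp; the last joint's range is limited). The gripper opens to 85 mm and grips with 20 to 120 N. Pads are 22 mm wide; open, the fingers measure 114 mm over their backs; the gripper's body (76 mm by 85 mm) begins 54 mm behind the grasp point. The pads swing forward as they close: fully open they stand 13 mm farther back than shut.
Start: joints at [-1.214, 0.241, 0.005, 1.335, 0, 1.571], TCP at [0.175, -0.469, 0.256] pointing down, gripper open.
Joint ranges: [-2.72, 2.72], [-1.05, 1.87], [-1.09, 1.28], [-1.99, 2.15], [-1.42, 1.44], [-3.14, 3.14]. Speed limits (rad/s): [2.79, 2.79, 3.14, 3.14, 3.14, 3.14].

## Interface

Orientations are given as [roll, pitch, yaw] about the fixed x, y, z axes, in that order (R = Rz(yaw) Ry(pitch) Rx(roll)).
In Python, from plant import get_obs, snapshot, sign_off, tip_extent gives the robot as it stands. The module is installed in compiled form; this text tells all that it offers.
- The arm moves only by the tool servo_tool, never from a script. Its argument "rows" is a list of rows, each a list of 5 numbers: the gripper's target within -1 to 1 (shut at 1, half-way at 0, fully open at -1), then the shift along the tool's x, y, z in mm, then the turn about the tool's x in degrees. In form: [[claw, tx, ty, tz, roll], ...]. A call has 1 to 12 rows; each row shifts and turns the commanded pose from where the row before left it, along the tool's axes as they then stand; what a row does not reach is not made up. A row lasts 1/10 s, in which the tool goes at most 50 mm and 8.59 degrees, less where a joint would pass 70% of its speed; a pose out of reach is approached as far as the arm can. A call is refused whole if a number of a shift passes 50 or a number of a turn 8.59, either way. A call with a gripper value outside its range is refused whole. The fingers move at their own pace and stop on an object; "grip_force" is the grip in N (left out, the last holds). Time passes only in rows, so rows that do not move let the fingers close. It gives the time, the measured TCP pose, the force and the opening at its end, in the units of the state.
- get_obs(): the state, without advancing time (a new reading comes with each control period).
- snapshot(name): name is "side" or "top" or "wrist"; returns a dict with "pixels" (400x640x3 uint8, blue, green, red), "fx", "fy", "cx", "cy" (pixels), "world_to_cam" (4x4, takes a point from world to camera coordinates); the wrist camera has in their place "T_tool_cam" (4x4, takes a point from camera to tool coordinates, whose origin is the TCP and whose axes are the tool frame's). Camera axes: x right, y down, z forward; pixel columns grow to the right and rows downward; lengths in m; the calibration is good to about 2 mm. A picture is of the moment at which its call begins: read the wrist's pose just before it. There is no depth.
- sign_off(): hands the job in, once; it reports no verdict.
The state is a dict: "time_s": time; "qpos": joint angles; "qvel": joint speeds; "joint_efforts": joint torques, N m; "position": TCP position; "orientation": TCP orientation; "ft_force": force on the tool from outside, world axes, zero at the start; "torque": the same for the moment, N m; "finger_gap": finger opening in m.
Only numpy, scipy, OpenCV 4.12 (cv2) and the standard library are available. Lean on these libraries where they do the work, as an engineer would, in place of code of your own. Each camera call takes 0.05 s, during which the arm holds its last target.

## Working session

There is one attempt and no reset: what is moved stays moved. The work goes in short steps, Python scripts to look and compute and a tool call to move; the robot and the scene stay as the last step left them, time stands still between calls to the robot, and variables do not carry over. Pictures are saved under pics/ and viewed, and the job is handed in when it is done.

Besides the shell and the picture viewer there is one more tool, called after "Request:" as a command line: name --pt "numbers of a row" for each row, then --argument value for the rest. servo_tool: Moves the arm, as the interface text tells. Its arguments: {"type":"object","properties":{"rows":{"type":"array","items":{"type":"array","items":{"type":"number"}}},"grip_force":{"type":"number"}},"required":["rows"]}

```bash
mkdir -p pics; python3 - <<'E'
from plant import *
import cv2,json,numpy as np
o=get_obs();print({k:np.round(v,4).tolist() for k,v in o.items()}, tip_extent if not callable(tip_extent) else tip_extent())
for n in("top","side"):
    s=snapshot(n);cv2.imwrite(f"pics/{n}0.png",s["pixels"]);print(n,s["fx"],s["fy"],s["cx"],s["cy"],np.round(s["world_to_cam"],4).tolist())
E
```

```text
{'time_s': 0.0, 'qpos': [-1.214, 0.2414, 0.0037, 1.3352, 0.0, 1.5708], 'qvel': [-0.0009, -0.0015, 0.0003, 0.002, -0.0012, -0.0005], 'joint_efforts': [0.0016, -37.2319, 25.2408, 0.0169, 0.0003, -0.0], 'position': [0.1744, -0.468, 0.2554], 'orientation': [-1.5721, 1.5687, 1.9263], 'ft_force': [0.45, 0.5317, 0.0335], 'torque': [-0.0707, -0.0346, -0.0036], 'finger_gap': 0.0854} 0.025
top 445.5568372440022 445.5568372440022 312.2650891953171 190.1205975947098 [[0.0152, -0.9999, 0.0076, -0.1595], [-0.9945, -0.0159, -0.1037, 0.5802], [0.1038, -0.0059, -0.9946, 0.863], [0.0, 0.0, 0.0, 1.0]]
side 483.4101070062187 483.4101070062187 318.27802308330763 203.36474737881375 [[-0.6978, -0.716, -0.0205, 0.2888], [-0.382, 0.3962, -0.8349, 0.3219], [0.606, -0.5748, -0.55, 0.4456], [0.0, 0.0, 0.0, 1.0]]
```

View pics/top0.png

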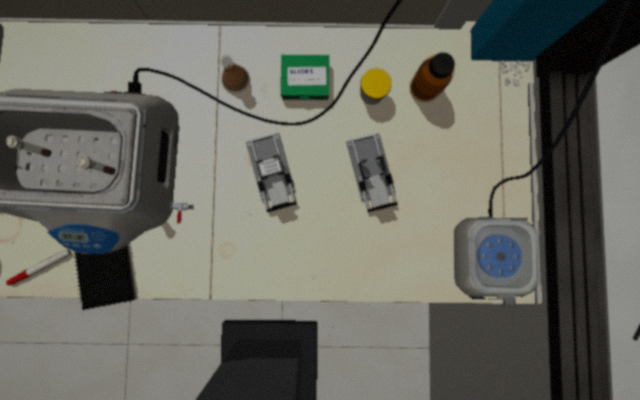

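View pics/side0.png

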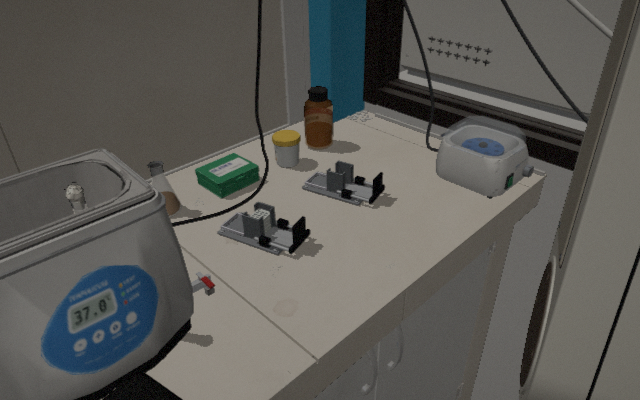

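The top view shows the loaded dispenser (white stack) near px (270,172) with its paddle at about (282,207). The empty one is at about (372,172). I'll zoom in to measure.

```bash
cat > h.py <<'E'
import numpy as np,cv2
from plant import *
def ray(s,u,v,z):
    T=s["world_to_cam"];R=T[:3,:3];t=T[:3,3]
    c=-R.T@t; d=R.T@np.array([(u-s["cx"])/s["fx"],(v-s["cy"])/s["fy"],1])
    return c+d*(z-c[2])/d[2]
def proj(s,p):
    q=s["world_to_cam"]@np.append(p,1);return s["fx"]*q[0]/q[2]+s["cx"],s["fy"]*q[1]/q[2]+s["cy"]
E
python3 - <<'E'
from h import *
s=snapshot("top");cv2.imwrite("pics/t1.png",cv2.resize(s["pixels"][125:225,235:315],None,fx=6,fy=6,interpolation=cv2.INTER_CUBIC))
s2=snapshot("side");cv2.imwrite("pics/s1.png",cv2.resize(s2["pixels"][190:265,210:320],None,fx=7,fy=7,interpolation=cv2.INTER_CUBIC))
E
```

```text
(no output)
```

View pics/t1.png

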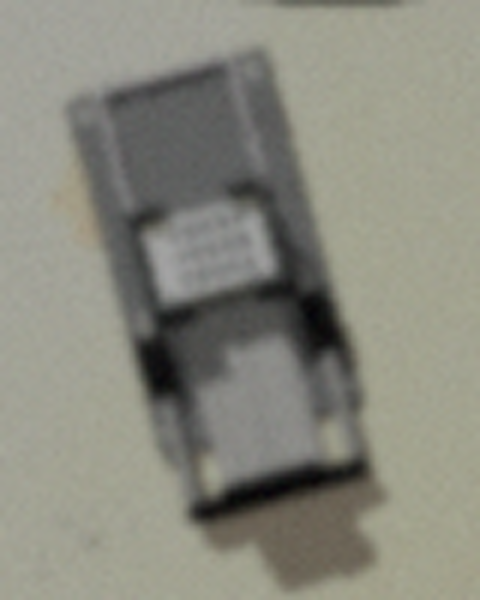

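View pics/s1.png

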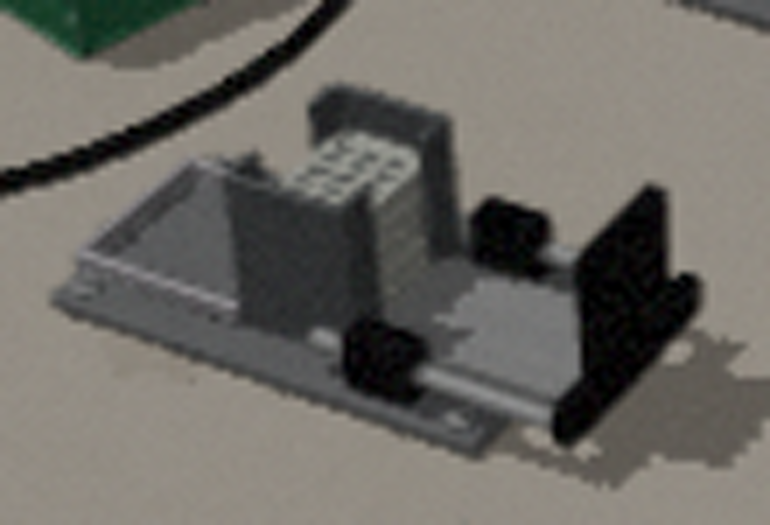

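```bash
python3 - <<'E'
from h import *
s=snapshot("top")
f=lambda u,v,z:ray(s,235+u/6-.4,125+v/6-.4,z)
FL=f(72,102,.006);FR=f(263,50,.006)
BL=f(197,520,.021);BR=f(372,470,.021)
C=f(212,252,.041)
PL=f(222,500,.056);PR=f(325,472,.056)
for n,p in zip("FL FR BL BR C PL PR".split(),(FL,FR,BL,BR,C,PL,PR)):print(n,p.round(4))
for a,b in((FL,FR),(BL,BR)):
    d=a-b;print(np.linalg.norm(d[:2]),np.arctan2(-d[0],d[1]))
d=(FL+FR)/2-(BL+BR)/2;print(np.arctan2(d[1],d[0]),np.linalg.norm(d[:2]));
m=(BL+BR)/2;d=C-m;print(m,np.arctan2(d[1],d[0]),np.linalg.norm(d[:2]))
print(s["world_to_cam"][:3,:3].T@-s["world_to_cam"][:3,3])
s2=snapshot("side")
for u,v,z in((560,440,.010),(705,290,.021),(655,185,.056),(575,265,.056)):print(ray(s2,210+u/7-.4,190+v/7-.4,z).round(4))
E
```

```text
FL [ 0.6846 -0.0123  0.006 ]
FR [ 0.7041 -0.0781  0.006 ]
BL [ 0.5393 -0.0607  0.021 ]
BR [ 0.5571 -0.1192  0.021 ]
C [ 0.6273 -0.0653  0.041 ]
PL [ 0.544  -0.0719  0.056 ]
PR [ 0.5536 -0.105   0.056 ]
0.06867255538907999 0.2881513693444402
0.0611126009650102 0.2949599402132052
0.2973869438457487 0.15288438348841987
[ 0.54819266 -0.08997093  0.021     ] 0.3022091549314125 0.08285504517101552
[ 0.4898314  -0.14509779  0.91965156]
[ 0.5441 -0.0606  0.01  ]
[ 0.5517 -0.1157  0.021 ]
[ 0.556  -0.1047  0.056 ]
[ 0.5455 -0.0697  0.056 ]
```

```bash
cat >> h.py <<'E'
from scipy.spatial.transform import Rotation as Ro
def tool():
    o=get_obs();return o,Ro.from_euler('xyz',o["orientation"]).as_matrix(),np.array(o["position"])
YAW=.295;D=np.array([np.cos(YAW),np.sin(YAW),0]);L=np.array([-D[1],D[0],0]);P=np.array([.5465,-.090,.036])
E
python3 - <<'E'
from h import *
o,R,p=tool();print(R.round(4))
for a in(1,2):
    print(a,np.degrees(np.arctan2(R[1,a],R[0,a])))
t=P-.055*D;t[2]=.15;print(t,(R.T@(t-p)*1000).round(1),o["time_s"])
E
```

```text
[[-3.000e-04  3.493e-01 -9.370e-01]
 [ 6.000e-04 -9.370e-01 -3.493e-01]
 [-1.000e+00 -7.000e-04  0.000e+00]]
1 -69.55711171021578
2 -159.55711108835897
[ 0.49387588 -0.10599069  0.15      ] [ 106.1 -227.9 -425.8] 0.3
```

Request:
servo_tool --pt "1 5 -19 -35.5 0" --pt "1 5 -19 -35.5 0" --pt "1 9 -19 -35.5 0" --pt "1 9 -19 -35.5 0" --pt "1 9 -19 -35.5 0" --pt "1 9 -19 -35.5 0" --pt "1 10 -19 -35.5 0" --pt "1 10 -19 -35.5 0" --pt "1 10 -19 -35.5 0" --pt "1 10 -19 -35.5 0" --pt "1 10 -19 -35.5 0" --pt "1 10 -19 -35.5 3.5" --grip_force 40

```text
time_s: 1.5
position: [0.4951, -0.1046, 0.15]
orientation: [2.278, 1.57, -0.57]
ft_force: [0.2, -0.8, 1.0]
finger_gap: -0.0
```

Request:
servo_tool --pt "1 0 0 0 0" --pt "1 0 0 0 0"

```text
time_s: 1.7
position: [0.4941, -0.1053, 0.1498]
orientation: [-0.244, 1.569, -3.087]
ft_force: [0.4, -0.0, -0.1]
finger_gap: -0.0
```

```bash
python3 - <<'E'
from h import *
o,R,p=tool();print(p,R[:,2],o["ft_force"],o["finger_gap"],o["time_s"])
e=p-P;print("along",e@D*1000,"left",e@L*1000)
t=P-.05*D;t[2]=.055;print((R.T@(t-p)*1000).round(1))
for n in("side","wrist","top"):
    s=snapshot(n);cv2.imwrite(f"pics/{n}2.png",s["pixels"])
    if n=="wrist":print(s["T_tool_cam"].round(3).tolist(),s["fx"],s["cx"],s["cy"])
E
```

```text
[ 0.49413541 -0.10527713  0.14975986] [-0.95583073 -0.29391414  0.0014501 ] [ 0.42239682 -0.0092979  -0.11248948] -1.0834376478339678e-05 1.7
along -54.544221077015706 left 0.6072809471365489
[94.8  0.7 -4.7]
[[-0.001, -0.314, 0.949, -0.118], [1.0, -0.001, 0.0, 0.0], [0.001, 0.949, 0.314, -0.081], [0.0, 0.0, 0.0, 1.0]] 300.5143376795478 321.3268151268499 200.21459231935302
```

View pics/side2.png

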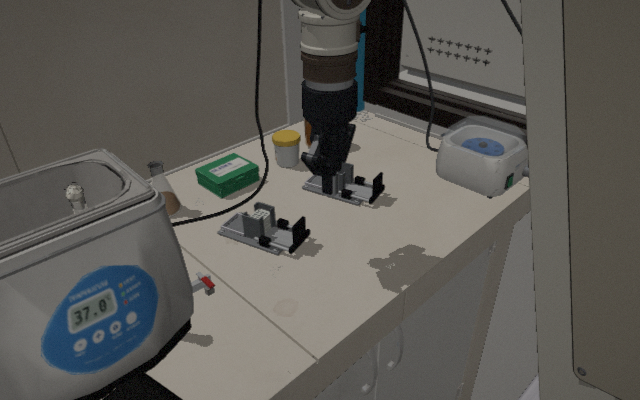

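View pics/wrist2.png

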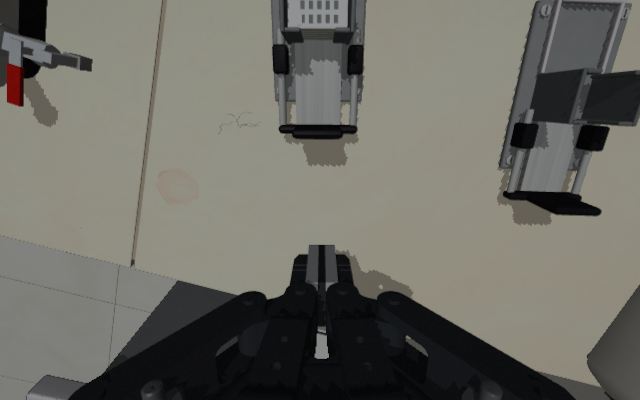

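The wrist view shows the loaded paddle centred at px (318,131), straight ahead of the shut fingers at column 321, so they are aligned. Next I descend.

Request:
servo_tool --pt "1 30 0 0 0" --pt "1 30 0 0 0" --pt "1 25 0.7 0 0" --pt "1 10 0 0 0" --pt "1 0 0 -10 0" --pt "1 0 0 -10 0" --pt "1 0 0 -8 0" --pt "1 0 0 0 0"

```text
time_s: 2.65
position: [0.5241, -0.0984, 0.0569]
orientation: [2.695, 1.566, -0.15]
ft_force: [-0.3, -0.4, 0.3]
finger_gap: 0.0003
```

```bash
python3 - <<'E'
from h import *
o,R,p=tool();print(p,R[:,2],o["ft_force"],o["time_s"])
e=p-P;print("along",e@D*1000,"left",e@L*1000)
s=snapshot("side");cv2.imwrite("pics/side3.png",cv2.resize(s["pixels"][150:280,200:360],None,fx=5,fy=4.5,interpolation=cv2.INTER_CUBIC))
s=snapshot("wrist");cv2.imwrite("pics/wrist3.png",s["pixels"])
E
```

```text
[ 0.5240702  -0.09843388  0.05685434] [-0.95629042 -0.2923908  -0.00403206] [-0.27990892 -0.42956945  0.34955152] 2.65
along -23.91294209319361 left -1.5483170287569268
```

View pics/side3.png

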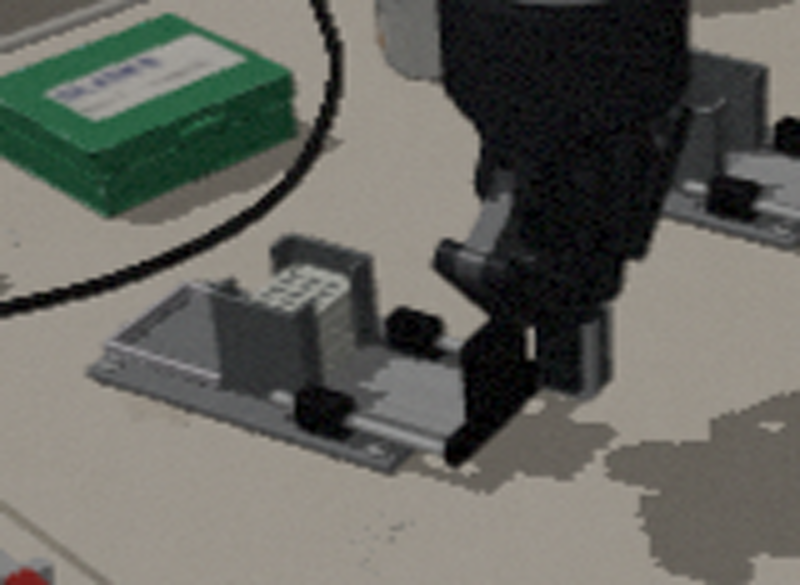

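View pics/wrist3.png

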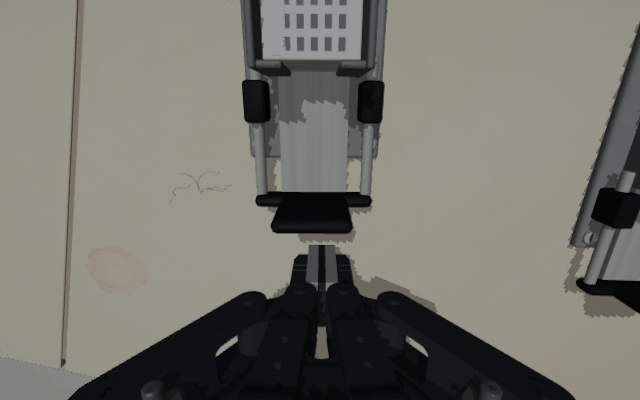

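The fingers are about 13 mm behind the plate. The paddle centre is at column 312 and the fingers are at 321, so I shift about 3 mm left and start the push.

Request:
servo_tool --pt "1 3 -3 -4 0" --pt "1 0 0 -5 0" --pt "1 0 0 -5 0" --pt "1 0 0 -5 0" --pt "1 0 0 -5 0"

```text
time_s: 3.25
position: [0.5419, -0.089, 0.0522]
orientation: [-0.006, 1.567, -2.853]
ft_force: [-7.0, -2.0, 4.4]
finger_gap: 0.0002
```

Request:
servo_tool --pt "1 0 0 -5 0" --pt "1 0 0 -5 0" --pt "1 0 0 -5 0"

```text
time_s: 3.55
position: [0.5551, -0.085, 0.0521]
orientation: [-0.018, 1.565, -2.865]
ft_force: [-8.8, -2.8, 6.7]
finger_gap: -0.0001
```

```bash
python3 - <<'E'
from h import *
o,R,p=tool();print(p,R[:,2],o["ft_force"],o["time_s"])
e=p-P;print("along",e@D*1000,"left",e@L*1000,"F",-o["ft_force"]@D)
s=snapshot("side");cv2.imwrite("pics/side4.png",cv2.resize(s["pixels"][150:280,200:360],None,fx=5,fy=4.5,interpolation=cv2.INTER_CUBIC))
s=snapshot("wrist");cv2.imwrite("pics/wrist4.png",s["pixels"])
E
```

```text
[ 0.55510183 -0.08504549  0.05212916] [-0.95686694 -0.29046426  0.00601386] [-8.80179651 -2.78583386  6.70709549] 3.55
along 9.670721679740907 left 2.239592719351384 F 9.231530675854327
```

View pics/side4.png

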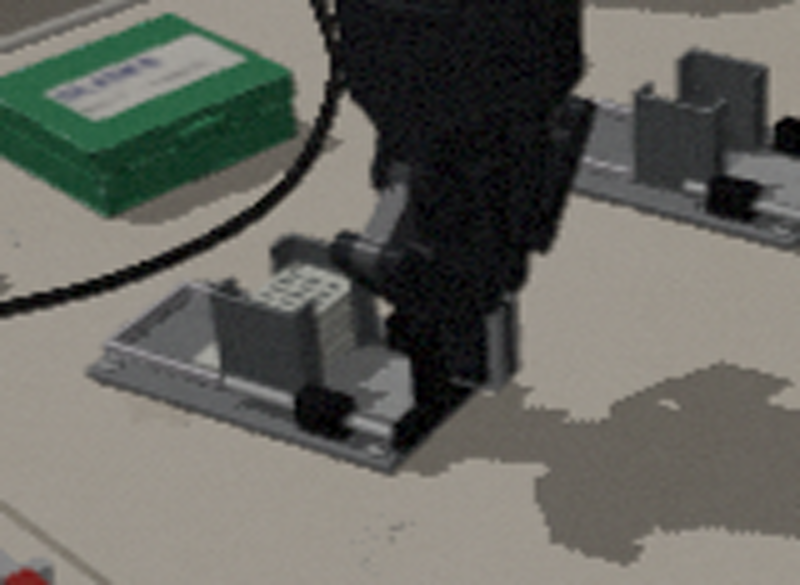

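View pics/wrist4.png

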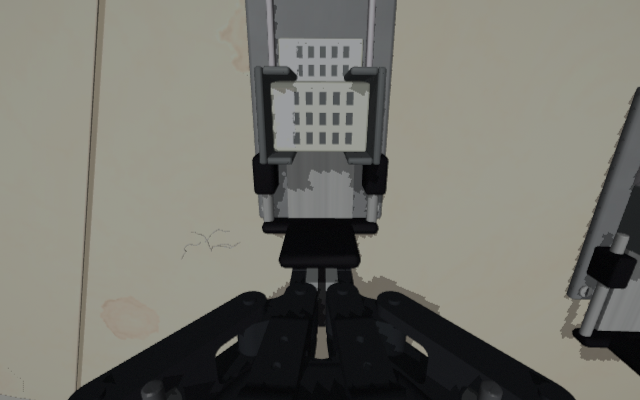

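The bottom cassette is coming out at the front and the stack is intact. I'll keep going to the stop in small steps.

Request:
servo_tool --pt "1 0 0 -5 0" --pt "1 0 0 -5 0" --pt "1 0 0 -4 0"

```text
time_s: 3.95
position: [0.5681, -0.0811, 0.052]
orientation: [-0.014, 1.564, -2.861]
ft_force: [-9.3, -3.7, 6.6]
finger_gap: 0.0001
```

Request:
servo_tool --pt "1 0 0 -2 0" --pt "1 0 0 -2 0"

```text
time_s: 4.15
position: [0.5718, -0.08, 0.052]
orientation: [-0.012, 1.564, -2.859]
ft_force: [-9.6, -3.0, 8.0]
finger_gap: -0.0001
```

Request:
servo_tool --pt "1 0 0 -2 0" --pt "1 0 0 0 0"

```text
time_s: 4.35
position: [0.5721, -0.08, 0.052]
orientation: [-0.001, 1.56, -2.848]
ft_force: [-13.9, -5.1, 9.9]
finger_gap: -0.0001
```

Request:
servo_tool --pt "1 0 0 -2 0" --pt "1 0 0 0 0"

```text
time_s: 4.55
position: [0.5721, -0.0799, 0.0519]
orientation: [-0.009, 1.557, -2.857]
ft_force: [-17.0, -6.1, 14.6]
finger_gap: -0.0
```

Position has stalled and the force is rising, so the paddle is on its stop. A quick look, then I back off slowly.

```bash
python3 - <<'E'
from h import *
o,R,p=tool();e=p-P;print("along",e@D*1000,"F",-o["ft_force"]@D)
s=snapshot("wrist");cv2.imwrite("pics/wrist5.png",s["pixels"])
E
```

```text
along 27.463618455812792 F 18.013936181180668
```

View pics/wrist5.png

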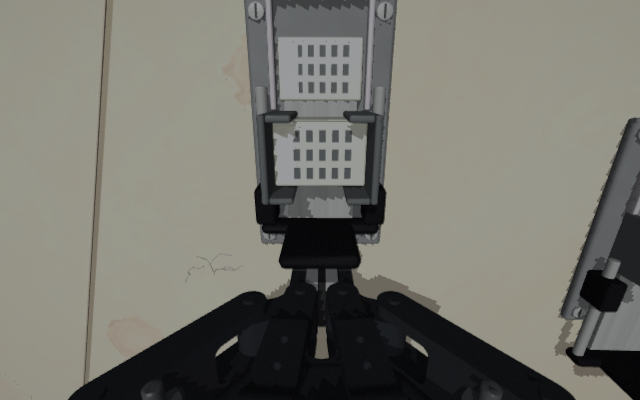

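Request:
servo_tool --pt "1 0 0 5 0" --pt "1 0 0 6 0" --pt "1 0 0 6 0" --pt "1 0 0 6 0" --pt "1 0 0 6 0" --pt "1 0 0 6 0" --pt "1 0 0 6 0" --pt "1 0 0 8 0" --pt "1 0 0 12 0" --pt "1 0 0 15 0" --pt "1 0 0 0 0"

```text
time_s: 5.7
position: [0.5051, -0.1002, 0.0526]
orientation: [-2.692, 1.57, 0.744]
ft_force: [0.6, -0.9, 0.1]
finger_gap: -0.0001
```

```bash
python3 - <<'E'
from h import *
o,R,p=tool();e=p-P;print("along",e@D*1000,"F",o["ft_force"])
s=snapshot("wrist");cv2.imwrite("pics/wrist6.png",s["pixels"])
s=snapshot("side");cv2.imwrite("pics/side6.png",cv2.resize(s["pixels"][150:280,200:360],None,fx=5,fy=4.5,interpolation=cv2.INTER_CUBIC))
E
```

```text
along -42.58990080240924 F [ 0.55947007 -0.89652563  0.1185868 ]
```

View pics/wrist6.png

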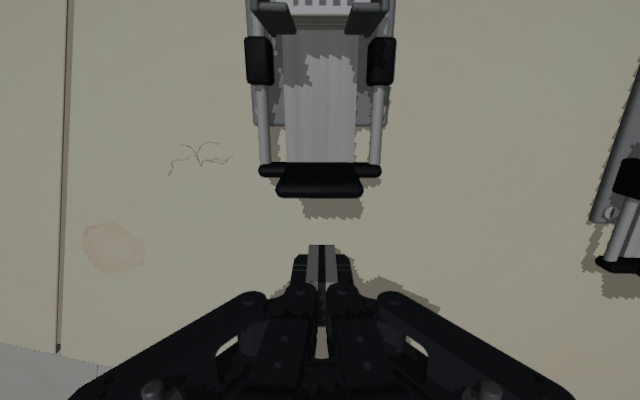

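View pics/side6.png

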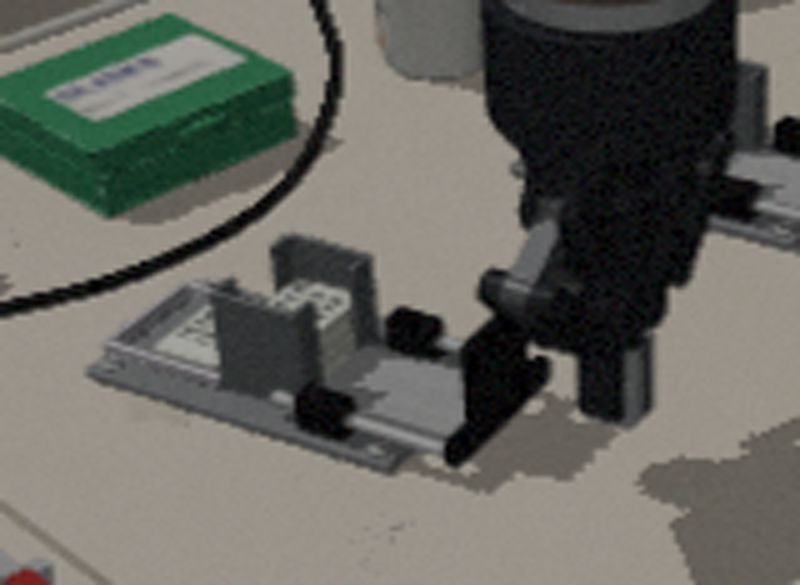

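The paddle is back where it started, the stack has dropped and the cassette is on the shelf. I'll lift clear and measure with the top camera.

Request:
servo_tool --pt "1 -10 0 10 0" --pt "1 -25 0 25 0" --pt "1 -25 0 25 0" --pt "1 -25 0 25 0" --pt "1 -25 0 25 0" --pt "1 -10 0 10 0" --pt "1 0 0 0 0" --pt "1 0 0 0 0"

```text
time_s: 6.6
position: [0.3919, -0.1351, 0.1723]
orientation: [2.778, 1.569, -0.068]
ft_force: [-0.1, -0.0, 0.5]
finger_gap: -0.0002
```

```bash
python3 - <<'E'
from h import *
o,R,p=tool();print(p,o["ft_force"],o["qvel"].round(3) if hasattr(o["qvel"],'round') else o["qvel"])
s=snapshot("top");cv2.imwrite("pics/t7.png",cv2.resize(s["pixels"][125:225,235:315],None,fx=6,fy=6,interpolation=cv2.INTER_CUBIC))
g=s["pixels"].min(2);m=np.zeros_like(g);m[125:225,235:315]=(g[125:225,235:315]>125)
hsv=cv2.cvtColor(s["pixels"],cv2.COLOR_BGR2HSV);m[hsv[...,1]>22]=0
m=cv2.morphologyEx(m,cv2.MORPH_CLOSE,np.ones((3,3)))
n,_,st,c=cv2.connectedComponentsWithStats(m)
for i in range(1,n):
    if st[i,4]>30:
        for z in(.0135,.034):
            e=ray(s,*c[i],z)-P;print(st[i,4],c[i],z,"along",e@D*1000,"left",e@L*1000)
E
```

```text
[ 0.39189493 -0.13509352  0.17226727] [-0.05666301 -0.00366626  0.51901898] [ 0.009  0.029 -0.007 -0.001 -0.001 -0.001]
1891 [248.96562665 163.8239027 ] 0.0135 along 106.72786919879712 left 41.13579068422795
1891 [248.96562665 163.8239027 ] 0.034 along 102.72430451085984 left 39.38526464416391
53 [301.         129.43396226] 0.0135 along 146.71841927709443 left -81.41445913717749
53 [301.         129.43396226] 0.034 along 141.81014249801967 left -80.39251286645161
242 [265.74793388 150.83884298] 0.0135 along 123.36525090100974 left 0.7989207706628928
242 [265.74793388 150.83884298] 0.034 along 118.98529628191633 left -0.03905833373781649
203 [269.99507389 167.45320197] 0.0135 along 87.58065513128317 left 1.6222477913020683
203 [269.99507389 167.45320197] 0.034 along 84.01026068092844 left 0.7656424387233541
300 [277.55       192.97333333] 0.0135 along 32.56577724153087 left 0.8513797527542223
300 [277.55       192.97333333] 0.034 along 30.239992458256342 left 0.012213861092652614
```

View pics/t7.png

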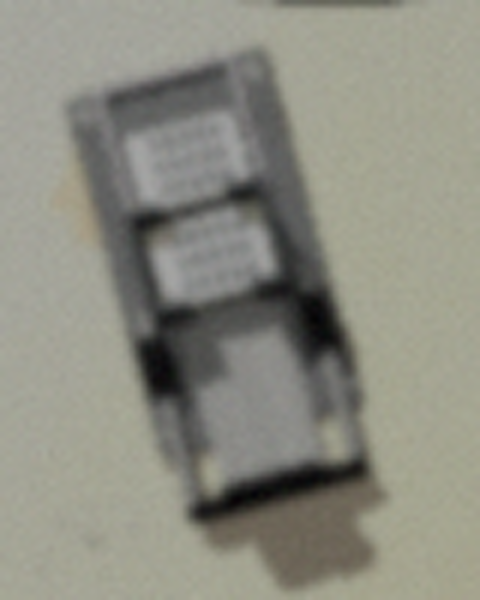

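The cassette sits flat on the shelf about 123 mm ahead of the paddle face. The stack is at 84 mm, the paddle is at the same pixels as at the start, and the arm is clear.

```bash
python3 -c "
from plant import *
print(sign_off())"
```

```text
the job is handed in; nothing more can be done
None
```

I pushed the loaded dispenser's paddle once to its stop with the shut fingers, backed off so it could spring back, then lifted the arm clear and handed the job in at about 6.7 s.

- **Stroke:** the tool stopped advancing while the push force rose to about 18 N. That was about 38 mm past where I estimated contact began. I had no direct reading of the paddle's travel.
- **Lowest cassette:** the last top view puts it about 123 mm ahead of the paddle face (allowed 116 to 145 mm). It looks flat on the shelf, but I judged that by eye.
- **Stack:** the top of the remaining stack is about 84 mm ahead (allowed 77 to 93 mm), and it had dropped down inside the magazine.
- **Paddle and arm:** the paddle is back at the same pixels as at the start, and the wrist force is near zero.
- **Empty dispenser:** the arm never came near its paddle.

One small disagreement came up: the wrist camera put the paddle about 3 mm left of the tool, while the top view said about 1.5 mm. I shifted 3 mm before pushing. None of the final checks failed.

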